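# Step the bar blender down to off

## Task

The bar blender has been left on its fast speed, with the yellow key latched down. Step it down properly: first press the blue key (slow) fully down so that it latches and the yellow key pops up, then press the red key (off) fully down so that it latches and the blue key pops up. Do not press the white key at any time.

Things in the scene. Friction and masses are not known exactly. Their poses are not given: they have to be found in the camera images.
- red_top (a point): centre of the flat top of the red key (off; starts up). Top at z = 86 mm when up, 74 mm when down. Each cap is 46 mm (point x) by 38 mm (point y), z up. The four keys form one row along point y, 46 mm centre to centre, colours in a different order each time. The row turns with the blender.
- blue_top (a point): centre of the flat top of the blue key (slow; starts up), same size and row. Top at z = 86 mm when up, 74 mm when down. A key resists with about 3 N at first, less further down; past half-way it snaps down to a hard stop and stays, and the key that was down rises by as much. Let go before half-way, it returns.
- yellow_top (a point): centre of the flat top of the yellow key (fast; starts latched down), same size and row. Top at z = 86 mm when up, 74 mm when down. One key at a time is down. Beyond the row's +y end (left seen from the robot) stands the blender's jug tower, 330 mm high, its near face 105 mm from the nearest key's centre.
- white_top (a point): centre of the flat top of the white key (medium; starts up and is to stay up), same size and row. Top at z = 86 mm when up, 74 mm when down. The housing's deck round the keys is at z = 70 mm. A small dish 40 mm high stands on the counter in front of the housing, a small steel cup 60 mm high behind it.

How it is judged (in metres and radians):
On the way, in this order (a step that is already met when the one before it is completed fails the run):
1. the blue key is latched down, with the yellow, red and white keys up (height (world z) of blue_top below 0.077 m and height (world z) of each of yellow_top, red_top, white_top above 0.083 m), for 0.2 s.
2. the red key is latched down, with the blue, yellow and white keys up (height (world z) of red_top below 0.077 m and height (world z) of each of blue_top, yellow_top, white_top above 0.083 m), for 0.2 s.
At the end, for the whole second after the job is handed in: The red key is down (within 3 mm of its lower stop) and the blue, yellow and white keys are all up (within 3 mm of their upper stop) (all of step 2); the robot touches nothing.
It fails at once if the white key is pressed down half-way or more (height (world z) of white_top below 0.08 m).
It also fails if it takes over 32 s, if anything falls off the work surface, if the arm or the gripper's body presses on something with over 40 N, if the wrist force passes 120 N, or if a joint passes its speed limit or range.

## Robot

A 6-joint arm with a two-finger parallel gripper is mounted at the origin on the work surface. World frame = base frame: x ahead of the robot, y to its left, z up, the work surface at z = 0. Lengths are in m, angles in degrees, forces in N, time in s.
With the tool pointing down it reaches from about 0.35 to 0.875 m from the base axis. Payload 4.2 kg.
Tool frame: the origin (TCP) lies on the centre line of the jaws, within the pads' length; the fingertips stand 11 mm ahead of it and the grasp point (between the pads) lies 8 mm behind it; y points along the fingers, z is the direction in which the jaws open and shut, and the axes are right-handed (so a half turn about y gives the same grasp; the last joint's range is limited). The gripper opens to 87 mm and grips with 3 to 60 N. Pads are 19 mm wide; open, the fingers measure 117 mm over their backs; the gripper's body (75 mm by 190 mm) begins 51 mm behind the grasp point.
Start: joints at [-62.017, 22.042, 0.453, 0, -68.411, -14.817], TCP at [0.142, -0.609, 0.234] pointing down, gripper open.
Joint ranges: [-179.83, 179.83], [-69.29, 118.12], [-61.27, 80.66], [-181.25, 117.63], [-171.15, -9.14], [-177.46, 177.46]. Speed limits (degrees/s): [159.86, 159.86, 180, 180, 180, 180].

## Interface

Orientations are given as a 3x3 rotation matrix whose columns are the frame's x, y, z axes.
In Python, from station import r, optics gives the robot as it stands. The module is installed in compiled form; this text tells all that it offers.
- The arm moves only by the tool step_arm, never from a script. Its argument "moves" is a list that holds one entry, the list of rows, each a list of 7 numbers: the turn, a rotation vector about the tool's x, y, z in rad, then the shift along the tool's x, y, z in cm, then the opening in per cent of the stroke, from 0 (shut) to 100 (fully open). A call has exactly 5 rows; each row is the pose to reach, as a shift and turn from the pose commanded when the call began, along the tool's axes at that moment; what a row does not reach only later rows make up. A row lasts 1/12 s, in which the tool goes at most 41.7 mm and 7.16 degrees, less where a joint would pass 70% of its speed; a pose out of reach is approached as far as the arm can. A call with a gripper value outside its range is refused whole. The fingers move at their own pace and stop on an object; the grip force is fixed at half the most. Time passes only in rows, so rows that repeat a pose let the fingers close, or fill a call up. It gives the time, the measured TCP pose, the force and the opening at its end, in the units of the state.
- r.sense(): the state, without advancing time (a new reading comes with each control period).
- optics.capture(name): name is "scene" or "top"; returns a dict with "image" (420x560x3 uint8, red, green, blue), "fov_y" (degrees; the focal length in pixels is half the picture's height over the tangent of half this angle, whatever the lens; pixels are square), "cx", "cy" (the principal point, pixels), "cam_to_world" (4x4, takes a point from camera to world coordinates). Camera axes: x right, y down, z forward; pixel columns grow to the right and rows downward; lengths in m; the calibration is good to about 2 mm. A picture is of the moment at which its call begins. There is no depth.
- r.finish_job(): hands the job in, once; it reports no verdict.
The state is a dict: "time_s": time; "joints": joint angles; "joint_velocities": joint speeds; "effort": joint torques, N m; "tcp_pos": TCP position; "ee_rot": TCP orientation; "wrist_force": force on the tool from outside, world axes, zero at the start; "moment": the same for the moment, N m; "gripper_width": opening from 0.0 (shut) to 1.0 (fully open).
Only numpy, scipy, OpenCV 4.12 (cv2) and the standard library are available. Lean on these libraries where they do the work, as an engineer would, in place of code of your own. Each camera call takes 0.05 s, during which the arm holds its last target.

## Working session

There is one attempt and no reset: what is moved stays moved. The work goes in short steps, Python scripts to look and compute and a tool call to move; the robot and the scene stay as the last step left them, time stands still between calls to the robot, and variables do not carry over. Pictures are saved under pics/ and viewed, and the job is handed in when it is done.

Besides the shell and the picture viewer there is one more tool, called after "Call:" as name(argument=value, ...), one argument or row to a line, values as JSON. step_arm: Moves the arm, as the interface text tells. Its arguments: {"type":"object","properties":{"moves":{"type":"array"}},"required":["moves"]}

```bash
mkdir -p pics; python3 - <<'E'
from station import r, optics
import cv2,pickle
s=r.sense(); print(s)
for n in("scene","top"):
    c=optics.capture(n); pickle.dump(c,open(n+'.pkl','wb')); cv2.imwrite(f'pics/{n}1.png',c['image'][:,:,::-1]); print(n,c['fov_y'],c['cx'],c['cy'],c['cam_to_world'])
E
```

```text
{'time_s': 0.0, 'joints': array([-6.20161989e+01,  2.20889605e+01,  3.78686289e-01, -2.89400110e-02,
       -6.84096964e+01, -1.48152316e+01]), 'joint_velocities': array([ 0.05294371,  0.01515311,  0.02589988,  0.01172358,  0.00289135,
       -0.01814388]), 'effort': array([-9.42974475e-04, -3.90664816e+01,  1.87405747e+01,  4.21972007e+00,
        1.09458383e-02, -1.91365807e-04]), 'tcp_pos': array([ 0.14225677, -0.60799668,  0.2324712 ]), 'ee_rot': array([[ 9.73746436e-01, -5.67726105e-04, -2.27634700e-01],
       [ 2.27635393e-01,  2.06940007e-03,  9.73744240e-01],
       [-8.17527606e-05, -9.99997698e-01,  2.14430550e-03]]), 'wrist_force': array([ 0.18143226,  1.10446824, -0.30397414]), 'moment': array([-0.00427271,  0.02318536,  0.00789833]), 'gripper_width': 0.9982477609384436}
scene 49.7754810634404 282.7295590788081 206.26596195552136 [[-0.09262177  0.83991855 -0.53475044  0.9291958 ]
 [ 0.99570016  0.07729533 -0.05105509 -0.01245789]
 [-0.0015484  -0.53717992 -0.84346626  0.66651801]
 [ 0.          0.          0.          1.        ]]
top 49.26966199291548 278.24707108145924 209.02717916151173 [[-0.02047222 -0.99328861  0.11383594  0.49600931]
 [-0.99975831  0.0194258  -0.01029411 -0.05355262]
 [ 0.00801367 -0.11401917 -0.99344623  0.76911617]
 [ 0.          0.          0.          1.        ]]
```

View pics/scene1.png

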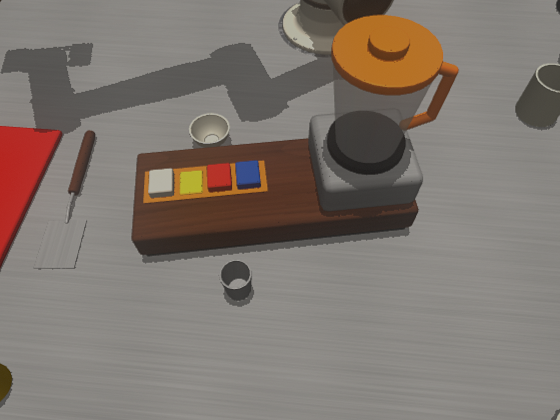

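View pics/top1.png

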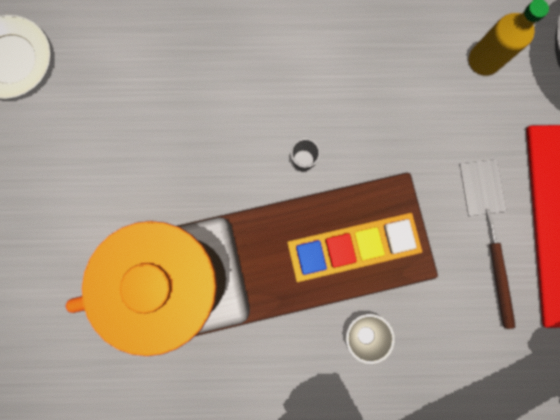

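The pictures show the row, from −y to +y, as white, yellow, red, blue. In top they are near (401,237), (370,244), (341,250), (311,257). The tower is next to blue, the dish in front (370,338 top) and the cup behind (304,155 top).

```bash
cat > h.py <<'E'
import numpy as np,cv2,pickle
def f(c): return c['image'].shape[0]/2/np.tan(np.radians(c['fov_y']/2))
def ray(c,uv,z):
    T=c['cam_to_world'];d=T[:3,:3]@np.array([(uv[0]-c['cx'])/f(c),(uv[1]-c['cy'])/f(c),1.])
    return T[:3,3]+d*(z-T[2,3])/d[2]
def seg(c,n):
    h=cv2.cvtColor(c['image'],cv2.COLOR_RGB2HSV);H,S,V=cv2.split(h)
    m={'red':((H<4)|(H>175))&(S>180)&(V>100),'blue':(H>105)&(H<130)&(S>120)&(V>60),'yellow':(H>25)&(H<35)&(S>150)&(V>120),'white':(S<40)&(V>190)}[n].astype(np.uint8)
    k,l,st,ce=cv2.connectedComponentsWithStats(m)
    return [(st[i],ce[i],cv2.minAreaRect(np.argwhere(l==i)[:,::-1].astype(np.float32))) for i in range(1,k) if st[i][4]>100]
E
python3 - <<'E'
from h import *
for n in('scene','top'):
    c=pickle.load(open(n+'.pkl','rb'))
    for k in('blue','red','yellow','white'):
        for st,ce,mr in seg(c,k):
            if st[4]<2000: print(n,k,st,ce.round(1),[np.round(a,1) for a in mr],ray(c,ce,.074 if k=='yellow' else .086).round(4))
    im=c['image'];x=(130,150,160,70) if n=='scene' else (280,200,160,90)
    cv2.imwrite(f'pics/{n}crop.png',cv2.resize(im[x[1]:x[1]+x[3],x[0]:x[0]+x[2],::-1],None,fx=5,fy=5,interpolation=0))
E
```

```text
scene blue [236 161  24  24 499] [247.3 172.3] [array([247.4, 172.2]), array([22.2, 22.5]), np.float64(84.8)] [ 0.5022 -0.1098  0.086 ]
scene red [207 163  24  25 507] [218.7 175.1] [array([218.5, 174.9]), array([22.7, 22.6]), np.float64(85.9)] [ 0.5119 -0.1544  0.086 ]
scene yellow [180 171  22  23 448] [190.3 181.7] [array([190.5, 182. ]), array([22., 21.]), np.float64(90.0)] [ 0.5206 -0.2006  0.074 ]
top blue [297 241  29  33 667] [310.9 257.1] [array([310.8, 257.1]), array([28.6, 23.3]), np.float64(76.0)] [ 0.5016 -0.1076  0.086 ]
top red [327 235  28  31 640] [340.5 250. ] [array([340.4, 249.9]), array([28.1, 23. ]), np.float64(76.0)] [ 0.5112 -0.1519  0.086 ]
top yellow [356 228  28  32 655] [369.4 243.3] [array([369.4, 243.1]), array([28.6, 23. ]), np.float64(76.0)] [ 0.5206 -0.1979  0.074 ]
top white [295 152  17  14 175] [303.2 158.4] [array([303. , 158.5]), array([13., 16.]), np.float64(90.0)] [ 0.6511 -0.1001  0.086 ]
top white [465 174  18  41 294] [471.6 197.9] [array([469.8, 194.1]), array([41.1, 12.6]), np.float64(69.7)] [ 0.5855 -0.3531  0.086 ]
top white [387 220  28  33 665] [400.4 236. ] [array([400.5, 235.9]), array([28.6, 23.3]), np.float64(76.0)] [ 0.5302 -0.2424  0.086 ]
top white [206 223  20  21 174] [216.8 230.7] [array([218.6, 230.7]), array([24.8, 11.9]), np.float64(43.2)] [0.5436 0.0317 0.086 ]
top white [205 272  36  54 797] [226.6 306. ] [array([230.2, 304.4]), array([27.6, 59. ]), np.float64(25.7)] [0.4328 0.018  0.086 ]
top white [347 315  48  49 358] [371.9 340.1] [array([370.5, 339. ]), array([48., 47.]), np.float64(90.0)] [ 0.3795 -0.1931  0.086 ]
top white [353 323  26  26 459] [365.4 335.1] [array([364.9, 335.1]), array([24.5, 25. ]), np.float64(14.0)] [ 0.3869 -0.1839  0.086 ]
```

View pics/scenecrop.png

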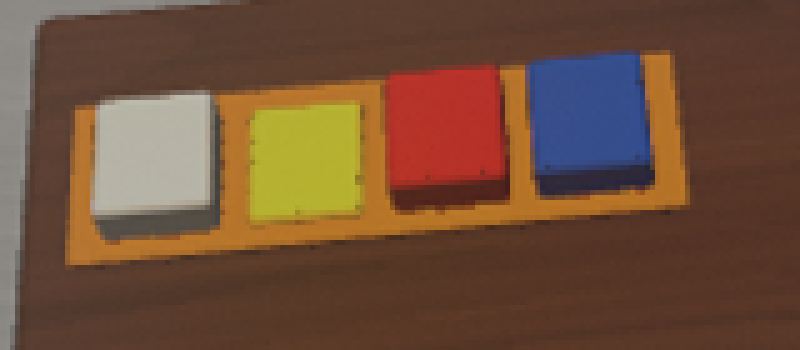

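View pics/topcrop.png

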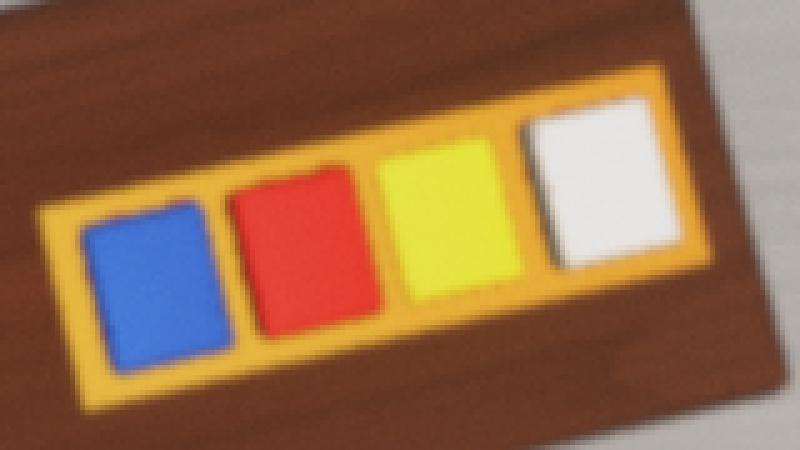

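Call:
step_arm(
  moves=[
    [[0,-0.12,0,2.6,0,2.3,0],[0,-0.24,0,5.2,0,4.6,0],[0,-0.36,0,7.8,0,6.9,0],[0,-0.48,0,10.4,0,9.2,0],[0,-0.6,0,13.0,0,11.5,0]],
  ],
)

```text
time_s: 0.52
tcp_pos: [0.2431, -0.4654, 0.233]
ee_rot: [[0.671, -0.001, -0.741], [0.741, 0.001, 0.671], [0.0, -1.0, 0.001]]
wrist_force: [1.2, -0.3, 0.5]
gripper_width: 0.701
```

```bash
cat > g.py <<'E'
from station import r
import numpy as np,sys
s=r.sense();R=s['ee_rot'];p=s['tcp_pos']
g=np.array([float(a) for a in sys.argv[1:4]]) # tip target
d=g+[0,0,.011]-p
print('t',s['time_s'],'p',p.round(4),'F',s['wrist_force'].round(1),'w',s['gripper_width'],'q',s['joints'].round(1),'v',np.abs(s['joint_velocities']).max().round(2))
print('y',R[:,1].round(4),'shift cm',(R.T@d*100).round(2))
yaw=np.arctan2(R[1,0],R[0,0]); print('yaw',np.degrees(yaw),'turn y',-(np.radians(101.95)-yaw))
E
python3 g.py 0.502 -0.1085 0.15
```

```text
t 0.5167 p [ 0.2431 -0.4654  0.233 ] F [ 1.2 -0.3  0.5] w 0.7011988746668184 q [-44.7  12.4 -13.5  -0.  -64.2   2.6] v 46.35
y [-5.e-04  8.e-04 -1.e+00] shift cm [43.83  7.22  4.75]
yaw 47.849017448502444 turn y -0.9442402740876351
```

Call:
step_arm(
  moves=[
    [[0,-0.12,0,3.4,0,0.4,0],[0,-0.24,0,6.8,0,0.8,0],[0,-0.36,0,10.2,0,1.2,0],[0,-0.48,0,13.6,0,1.6,0],[0,-0.6,0,17.0,0,2.0,0]],
  ],
)

```text
time_s: 0.93
tcp_pos: [0.3432, -0.3264, 0.2333]
ee_rot: [[0.135, -0.0, -0.991], [0.991, 0.0, 0.135], [0.0, -1.0, 0.0]]
wrist_force: [1.4, -0.8, -0.6]
gripper_width: 0.325
```

```bash
python3 g.py 0.502 -0.1085 0.15
```

```text
t 0.9333 p [ 0.3432 -0.3264  0.2333] F [ 1.4 -0.8 -0.6] w 0.3245049967336586 q [-23.8   7.2 -19.9  -0.  -62.9  16.1] v 51.58
y [-4.e-04  4.e-04 -1.e+00] shift cm [ 23.73   7.23 -12.8 ]
yaw 82.2538373875384 turn y -0.3437628875956631
```

Call:
step_arm(
  moves=[
    [[0,-0.1,0,2.6,0,-1.4,0],[0,-0.2,0,5.2,0,-2.8,0],[0,-0.34,0,8.0,0,-4.2,0],[0,-0.34,0,10.8,0,-5.8,0],[0,-0.34,0,13.5,0,-7.3,0]],
  ],
)

```text
time_s: 1.35
tcp_pos: [0.4345, -0.2031, 0.2334]
ee_rot: [[-0.199, -0.0, -0.98], [0.98, 0.0, -0.199], [0.0, -1.0, 0.0]]
wrist_force: [-0.0, -1.1, -0.6]
gripper_width: 0.021
```

```bash
python3 g.py 0.502 -0.1085 0.15
```

```text
t 1.35 p [ 0.4345 -0.2031  0.2334] F [-0.  -1.1 -0.6] w 0.02121964463677085 q [ -5.6   7.8 -19.2  -0.  -63.   17.1] v 41.62
y [-3.e-04  2.e-04 -1.e+00] shift cm [ 7.92  7.24 -8.5 ]
yaw 101.455308218534 turn y -0.008634000369138084
```

```bash
python3 - <<'E'
from station import optics
import cv2,numpy as np
a=[cv2.resize(optics.capture(n)['image'][:,:,::-1],None,fx=.71,fy=.71) for n in('scene','top')]
cv2.imwrite('pics/b2.png',np.hstack(a))
E
```

```text
(no output)
```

View pics/b2.png

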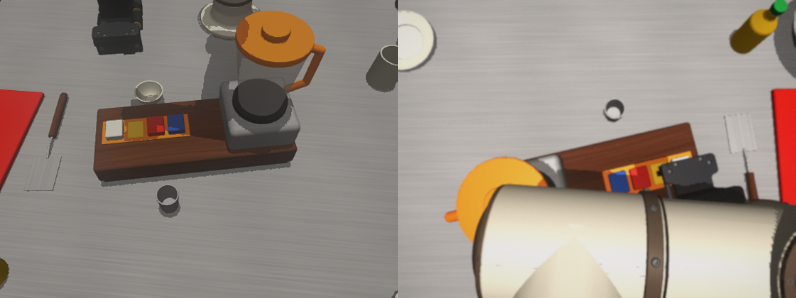

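```bash
python3 - <<'E'
from station import optics
import cv2,numpy as np
cv2.imwrite('pics/b3.png',optics.capture('top')['image'][:,:,::-1])
cv2.imwrite('pics/b4.png',optics.capture('scene')['image'][:,:,::-1])
E
```

```text
(no output)
```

View pics/b3.png

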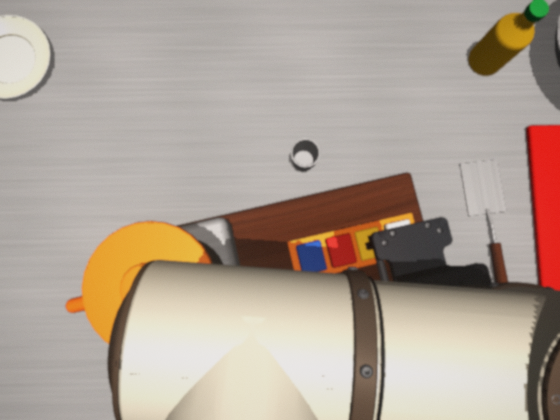

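View pics/b4.png

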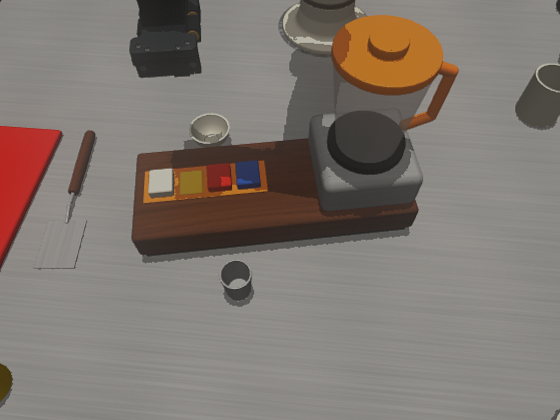

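The wide cylinder in the top picture is the wrist. It runs about 0.16 m to the +y side of the tool, so with the tool vertical it would come down on the jug tower. I'll lean the tool about 30° away from the tower before moving over the keys.

Call:
step_arm(
  moves=[
    [[0,0,-0.1,0,0,0,0],[0,0,-0.2,0,0,0,0],[0,0,-0.3,0,0,0,0],[0,0,-0.4,0,0,0,0],[0,0,-0.52,0,0,0,0]],
  ],
)

```text
time_s: 1.97
tcp_pos: [0.4337, -0.2054, 0.2347]
ee_rot: [[-0.172, -0.096, -0.98], [0.849, 0.491, -0.197], [0.5, -0.866, -0.003]]
wrist_force: [0.1, 0.2, -0.4]
gripper_width: 0.003
```

```bash
python3 g.py 0.502 -0.1085 0.15; python3 - <<'E'
from station import optics
import cv2,numpy as np
a=[cv2.resize(optics.capture(n)['image'][:,:,::-1],None,fx=.71,fy=.71) for n in('scene','top')]
cv2.imwrite('pics/b5.png',np.hstack(a))
E
```

```text
t 1.9667 p [ 0.4337 -0.2054  0.2347] F [ 0.1  0.2 -0.4] w 0.0026953996721683455 q [-22.7  19.2  -0.3 -24.6 -88.5  38.7] v 71.76
y [-0.0963  0.491  -0.8658] shift cm [ 3.36 10.48 -8.59]
yaw 101.45071776691636 turn y -0.008714118864019404
```

View pics/b5.png

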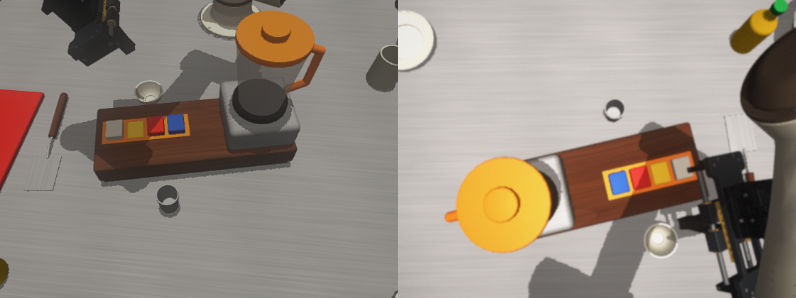

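The arm is now clear of the tower and the tool leans 30° towards −y, with the keys in plain view. From here I'll work with the lowest tip corner as the contact point.

```bash
sed -i 's/^d=.*/d=g-(p+.011*R[:,1]-.0095*R[:,0]); print("corner",(g-d).round(4))/' g.py; echo "print('up in tool per cm', R.T[:,2].round(3))">>g.py; python3 g.py 0.503 -0.1085 0.15
```

```text
corner [ 0.4341 -0.2103  0.2168]
t 2.0667 p [ 0.4336 -0.2077  0.2311] F [ 0.1  0.6 -1.1] w 0.005967038464252216 q [-22.8  19.6  -0.3 -24.5 -88.3  38.5] v 3.95
y [-0.0984  0.4909 -0.8656] shift cm [ 4.18 10.1  -8.74]
yaw 100.90725492075947 turn y -0.018199334891716656
up in tool per cm [ 0.501 -0.866  0.003]
```

Call:
step_arm(
  moves=[
    [[0,0,0,0.8,2.0,-1.7,0],[0,0,0,1.7,4.0,-3.5,0],[0,0,0,2.5,6.0,-5.2,0],[0,0,0,3.4,8.0,-7.0,0],[0,0,0,4.2,10.0,-8.7,0]],
  ],
)

```text
time_s: 2.48
tcp_pos: [0.5021, -0.1025, 0.1675]
ee_rot: [[-0.171, -0.097, -0.98], [0.852, 0.485, -0.197], [0.495, -0.869, -0.001]]
wrist_force: [0.0, -0.0, -0.3]
gripper_width: -0.002
```

Call:
step_arm(
  moves=[
    [[0,0,0,0,0,0,0],[0,0,0,0,0,0,0],[0,0,0,0,0,0,0],[0,0,0,0,0,0,0],[0,0,0,0,0,0,0]],
  ],
)

```text
time_s: 2.9
tcp_pos: [0.5021, -0.1039, 0.1684]
ee_rot: [[-0.171, -0.096, -0.98], [0.851, 0.486, -0.197], [0.496, -0.868, -0.001]]
wrist_force: [-0.4, 0.0, 0.2]
gripper_width: 0.006
```

```bash
python3 g.py 0.502 -0.1085 0.096; python3 - <<'E'
from station import optics
import cv2,numpy as np
a=[cv2.resize(optics.capture(n)['image'][:,:,::-1],None,fx=.71,fy=.71) for n in('scene','top')]
cv2.imwrite('pics/b6.png',np.hstack(a))
E
```

```text
corner [ 0.5026 -0.1066  0.1542]
t 2.9 p [ 0.5021 -0.1039  0.1684] F [-0.4  0.   0.2] w 0.006235915844295311 q [-11.1  23.3  -3.  -28.  -77.5  32. ] v 0.23
y [-0.0964  0.4864 -0.8684] shift cm [-3.03  4.96  0.11]
yaw 101.37862874804007 turn y -0.00997230959794293
up in tool per cm [ 0.496 -0.868 -0.001]
```

View pics/b6.png

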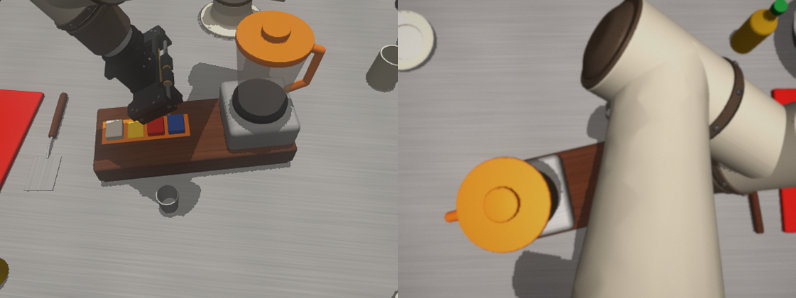

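Call:
step_arm(
  moves=[
    [[0,0,0,-0.6,1.0,0,0],[0,0,0,-1.2,2.0,0,0],[0,0,0,-1.8,3.0,0.1,0],[0,0,0,-2.4,4.0,0.1,0],[0,0,0,-3.0,5.0,0.1,0]],
  ],
)

```text
time_s: 3.42
tcp_pos: [0.501, -0.1043, 0.1074]
ee_rot: [[-0.17, -0.1, -0.98], [0.851, 0.487, -0.197], [0.498, -0.867, 0.002]]
wrist_force: [0.4, 0.7, -0.2]
gripper_width: 0.006
```

```bash
python3 g.py 0.502 -0.1085 0.073; python3 - <<'E'
from station import optics
import cv2,numpy as np
c=optics.capture('scene')['image'][:,:,::-1]
cv2.imwrite('pics/b7.png',cv2.resize(c[50:220,110:330],None,fx=3,fy=3))
E
```

```text
corner [ 0.5015 -0.107   0.0931]
t 3.4167 p [ 0.501  -0.1043  0.1074] F [ 0.4  0.7 -0.2] w 0.005789113303004258 q [-11.3  27.5  -6.2 -28.9 -71.3  35.7] v 14.2
y [-0.0997  0.4874 -0.8674] shift cm [-1.14  1.67 -0.03]
yaw 101.33246625031704 turn y -0.010777997174154175
up in tool per cm [ 0.498 -0.867  0.002]
```

View pics/b7.png

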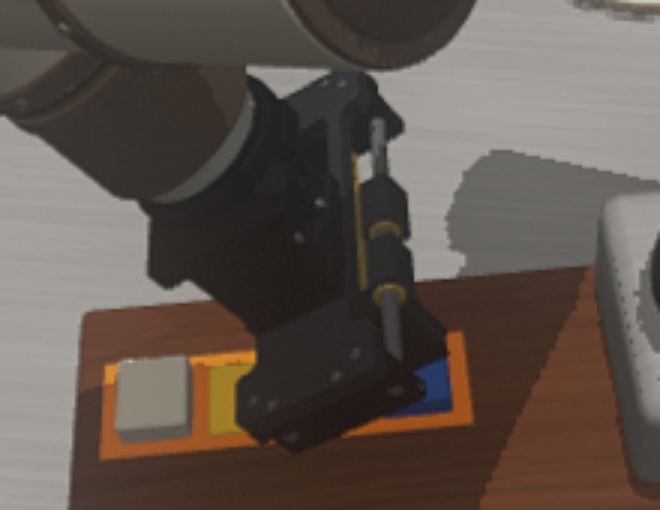

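Call:
step_arm(
  moves=[
    [[0,0,0,-0.2,0.4,0,0],[0,0,0,-0.5,0.8,0,0],[0,0,0,-0.7,1.2,0,0],[0,0,0,-0.9,1.5,0,0],[0,0,0,-1.1,1.7,0,0]],
  ],
)

```text
time_s: 3.88
tcp_pos: [0.502, -0.1055, 0.0889]
ee_rot: [[-0.172, -0.098, -0.98], [0.851, 0.487, -0.198], [0.497, -0.868, -0.001]]
wrist_force: [-1.0, 0.4, 1.3]
gripper_width: 0.005
```

```bash
python3 g.py 0.502 -0.1085 0.073; python3 - <<'E'
from station import optics
import cv2,numpy as np
c=optics.capture('scene')['image'][:,:,::-1]
cv2.imwrite('pics/b8.png',cv2.resize(c[50:220,110:330],None,fx=3,fy=3))
E
```

```text
corner [ 0.5025 -0.1082  0.0746]
t 3.8833 p [ 0.502  -0.1055  0.0889] F [-1.   0.4  1.3] w 0.0048192742910406665 q [-11.4  28.9  -6.9 -29.3 -69.4  37. ] v 2.82
y [-0.0976  0.4868 -0.868 ] shift cm [-0.1   0.13  0.06]
yaw 101.418905127492 turn y -0.009269354165724275
up in tool per cm [ 0.497 -0.868 -0.001]
```

View pics/b8.png

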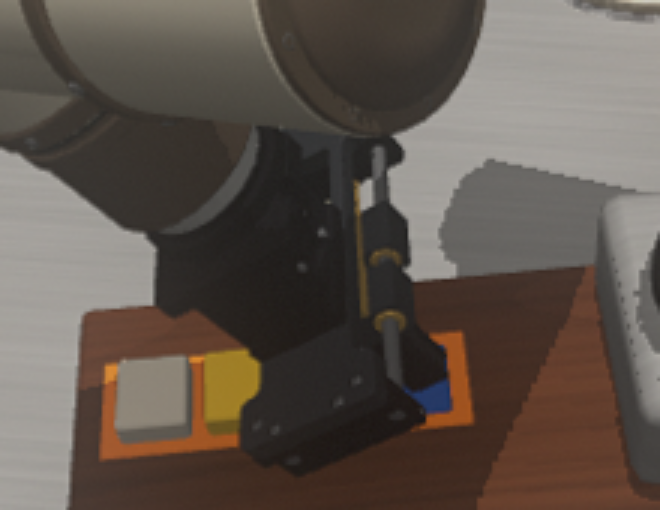

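Yellow has popped up and blue looks down, at low force. A 2 mm extra push confirms the stop, then I lift.

Call:
step_arm(
  moves=[
    [[0,0,0,-0.1,0.1,0,0],[0,0,0,-0.1,0.2,0,0],[0,0,0,-0.1,0.2,0,0],[0,0,0,-0.1,0.2,0,0],[0,0,0,-0.1,0.2,0,0]],
  ],
)

```text
time_s: 4.35
tcp_pos: [0.502, -0.1054, 0.0884]
ee_rot: [[-0.173, -0.098, -0.98], [0.85, 0.487, -0.199], [0.497, -0.868, -0.001]]
wrist_force: [-0.6, 0.3, 6.1]
gripper_width: 0.003
```

Call:
step_arm(
  moves=[
    [[0,0,0,0.6,-1.0,0,0],[0,0,0,1.2,-2.0,0,0],[0,0,0,1.8,-3.0,0,0],[0,0,0,2.4,-4.0,0,0],[0,0,0,3.0,-5.0,0,0]],
  ],
)

```text
time_s: 4.77
tcp_pos: [0.5017, -0.1042, 0.1469]
ee_rot: [[-0.172, -0.097, -0.98], [0.851, 0.487, -0.198], [0.496, -0.868, -0.001]]
wrist_force: [0.7, 0.5, 0.0]
gripper_width: 0.007
```

```bash
python3 g.py 0.5115 -0.153 0.12; python3 - <<'E'
from station import optics
import cv2,numpy as np
c=optics.capture('scene')['image'][:,:,::-1]
cv2.imwrite('pics/b9.png',cv2.resize(c[50:220,110:330],None,fx=3,fy=3))
E
```

```text
corner [ 0.5023 -0.107   0.1326]
t 4.7667 p [ 0.5017 -0.1042  0.1469] F [0.7 0.5 0. ] w 0.007043418966038098 q [-11.2  24.7  -4.3 -28.3 -75.3  33.4] v 14.53
y [-0.0971  0.4867 -0.8682] shift cm [-4.7  -1.24  0.01]
yaw 101.43795997763335 turn y -0.008936784292283395
up in tool per cm [ 0.496 -0.868 -0.001]
```

View pics/b9.png

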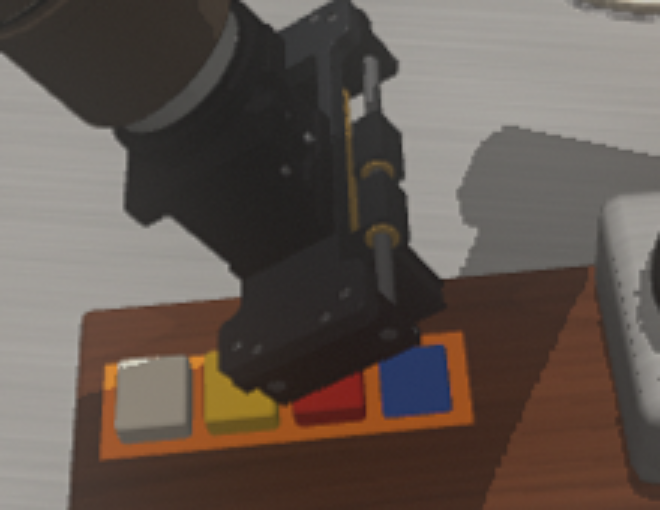

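Blue is latched flush, and yellow, red and white are up. Next is red.

Call:
step_arm(
  moves=[
    [[0,0,0,-0.9,-0.3,0,0],[0,0,0,-1.8,-0.6,0,0],[0,0,0,-2.8,-0.9,0,0],[0,0,0,-3.8,-1.1,0,0],[0,0,0,-4.7,-1.2,0,0]],
  ],
)

```text
time_s: 5.23
tcp_pos: [0.5106, -0.1514, 0.131]
ee_rot: [[-0.17, -0.099, -0.98], [0.851, 0.487, -0.197], [0.497, -0.868, 0.002]]
wrist_force: [0.7, 0.5, -0.3]
gripper_width: 0.006
```

Call:
step_arm(
  moves=[
    [[0,0,0,-0.3,0.5,0,0],[0,0,0,-0.6,1.0,0,0],[0,0,0,-0.9,1.5,0,0],[0,0,0,-1.2,2.0,0,0],[0,0,0,-1.2,2.0,0,0]],
  ],
)

```text
time_s: 5.65
tcp_pos: [0.51, -0.1497, 0.1074]
ee_rot: [[-0.17, -0.101, -0.98], [0.85, 0.488, -0.198], [0.498, -0.867, 0.003]]
wrist_force: [-0.1, 0.1, -0.3]
gripper_width: 0.002
```

```bash
python3 g.py 0.5115 -0.153 0.073
```

```text
corner [ 0.5105 -0.1525  0.0931]
t 5.65 p [ 0.51   -0.1497  0.1074] F [-0.1  0.1 -0.3] w 0.0024700838516521616 q [-15.2  29.8  -2.4 -27.5 -74.2  38.1] v 1.2
y [-0.1008  0.4881 -0.8669] shift cm [-1.07  1.71 -0.1 ]
yaw 101.32996878859258 turn y -0.010821586104188707
up in tool per cm [ 0.498 -0.867  0.003]
```

Call:
step_arm(
  moves=[
    [[0,0,0,-0.2,0.4,0,0],[0,0,0,-0.5,0.8,0,0],[0,0,0,-0.7,1.2,-0.1,0],[0,0,0,-0.9,1.5,-0.1,0],[0,0,0,-1.1,1.7,-0.1,0]],
  ],
)

```text
time_s: 6.07
tcp_pos: [0.5119, -0.151, 0.0883]
ee_rot: [[-0.172, -0.099, -0.98], [0.85, 0.488, -0.198], [0.497, -0.868, 0.0]]
wrist_force: [-0.1, 2.9, 8.4]
gripper_width: 0.007
```

Call:
step_arm(
  moves=[
    [[0,0,0,-0.1,0.1,0,0],[0,0,0,-0.1,0.2,0,0],[0,0,0,-0.1,0.2,0,0],[0,0,0,-0.1,0.2,0,0],[0,0,0,-0.1,0.2,0,0]],
  ],
)

```text
time_s: 6.48
tcp_pos: [0.512, -0.1509, 0.0883]
ee_rot: [[-0.173, -0.098, -0.98], [0.85, 0.488, -0.199], [0.498, -0.867, -0.001]]
wrist_force: [-1.3, 1.3, 9.9]
gripper_width: 0.006
```

```bash
python3 g.py 0.5115 -0.153 0.073; python3 - <<'E'
from station import optics
import cv2,numpy as np
c=optics.capture('scene')['image'][:,:,::-1]
cv2.imwrite('pics/b10.png',cv2.resize(c[50:220,110:330],None,fx=3,fy=3))
E
```

```text
corner [ 0.5126 -0.1536  0.074 ]
t 6.4833 p [ 0.512  -0.1509  0.0883] F [-1.3  1.3  9.9] w 0.005592400929383565 q [-15.3  31.3  -3.  -27.8 -72.4  39.3] v 0.12
y [-0.0984  0.4879 -0.8673] shift cm [0.02 0.13 0.1 ]
yaw 101.51171327608459 turn y -0.007649546400103402
up in tool per cm [ 0.498 -0.867 -0.001]
```

View pics/b10.png

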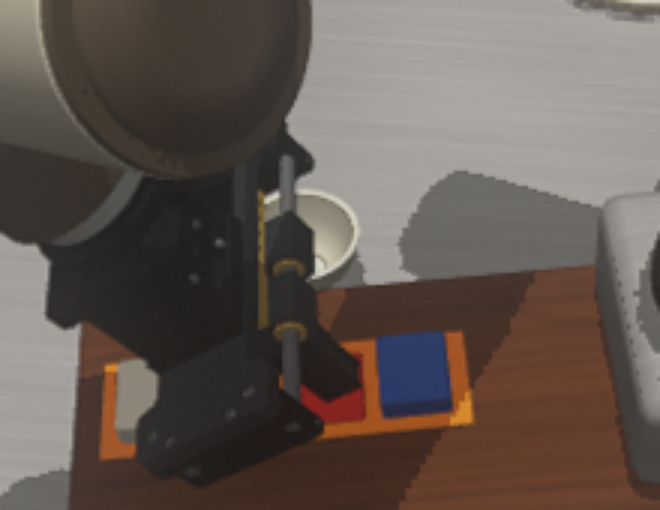

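Red is at its stop (tip at z = 74 mm, 10 N) and blue has popped up. Lifting away.

Call:
step_arm(
  moves=[
    [[0,0,0,0.6,-1.0,0,0],[0,0,0,1.2,-2.0,0,0],[0,0,0,2.1,-3.5,0,0],[0,0,0,3.1,-5.2,0,0],[0,0,0,4.2,-7.0,0,0]],
  ],
)

```text
time_s: 6.95
tcp_pos: [0.5117, -0.1497, 0.1693]
ee_rot: [[-0.171, -0.098, -0.98], [0.851, 0.487, -0.197], [0.496, -0.868, 0.0]]
wrist_force: [-0.4, -0.4, 0.1]
gripper_width: 0.001
```

Call:
step_arm(
  moves=[
    [[0,0,0,-2.0,-1.4,0,0],[0,0,0,-4.0,-2.8,0,0],[0,0,0,-4.0,-2.8,0,0],[0,0,0,-4.0,-2.8,0,0],[0,0,0,-4.0,-2.8,0,0]],
  ],
)

```text
time_s: 7.37
tcp_pos: [0.5211, -0.197, 0.1727]
ee_rot: [[-0.171, -0.098, -0.98], [0.851, 0.487, -0.197], [0.497, -0.868, -0.0]]
wrist_force: [0.1, 0.4, 0.0]
gripper_width: 0.006
```

```bash
python3 g.py 0.5115 -0.153 0.073; python3 - <<'E'
from station import optics
import cv2,numpy as np
c=optics.capture('scene')['image'][:,:,::-1]
cv2.imwrite('pics/b11.png',cv2.resize(c[50:220,110:330],None,fx=3,fy=3))
E
```

```text
corner [ 0.5217 -0.1998  0.1584]
t 7.3667 p [ 0.5211 -0.197   0.1727] F [0.1 0.4 0. ] w 0.006066086081176805 q [-18.9  28.5   5.5 -25.6 -83.8  36.9] v 0.67
y [-0.0979  0.4874 -0.8677] shift cm [-0.09  9.79  0.08]
yaw 101.37722739175338 turn y -0.009996767879139279
up in tool per cm [ 0.497 -0.868 -0.   ]
```

View pics/b11.png

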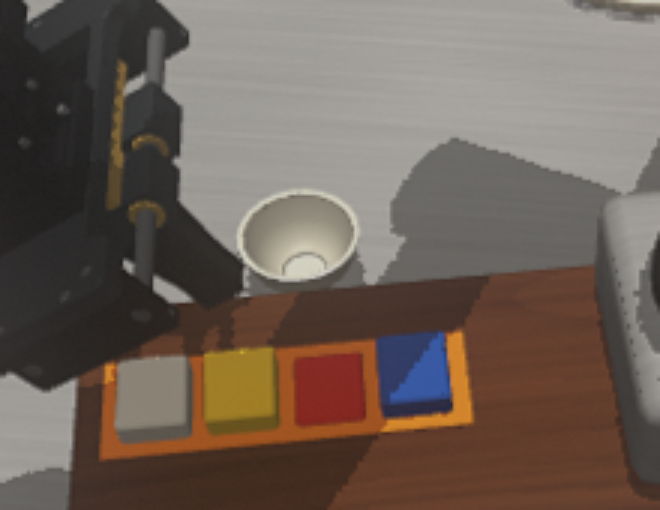

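The picture shows red flush at crop pixel (330,388). White (152,395), yellow (240,388) and blue (413,370) are up with their sides visible, and the arm is clear of everything.

```bash
python3 -c "
from station import r
print(r.finish_job())"
```

```text
the job is handed in; nothing more can be done
None
```

I pressed the blue key, then the red key, with the shut fingertips, and handed the job in at about 7.4 s. `finish_job` reports no verdict.

- **Approach:** With the tool vertical, the wrist would have come down on the jug tower. I leaned the tool 30° away from the tower and pressed with the tip's lower edge instead.
- **Blue:** It latched flush and yellow popped up, with red and white still up. Force in the readings was about 6 N.
- **Red:** It latched at z ≈ 74 mm and blue popped up. Force in the readings was about 10 N.
- **Last check:** The final picture shows only red down, with blue, yellow and white up. The tip was about 70 mm above the key tops and the wrist force was about 0 N.
- **Disagreement:** The two cameras placed the keys 2–3 mm apart in y, which was within the margin. No check failed. I judged the final key heights by eye from the picture and did not measure them.

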